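# Set the dough press gauge by clicks and work its lever

## Task

First turn the click-stop thickness dial of the yellow dough press clockwise until its post rests in the click at the sixth mark (the mark beside the little stop pin is the first), keeping off the lever. Then bring the press's lever down all the way to its stop for a dry stroke, and ease it slowly back up to the top without letting it snap. Leave the bowl, flour shaker and scraper undisturbed.

Things in the scene. Friction and masses are not known exactly. Their poses are not given: they have to be found in the camera images.
- press: Yellow and grey bench dough press, fixed. Origin: centre of its underside. Base 300 (x) x 430 (y) x 24 mm. In its frame, mm: gauge housing 190 x 180 round the dial axis (-30, 115), top z 90; column 100 x 100 at (70, -70), top z 280; head x -90 to 50, y -110 to -30, z 220 to 280; two platens 144 across at (-30, -70), the upper at z 125, sinking 77 with the lever on the -y side.
- dial (a joint): Dial angle in rad, growing clockwise from above. Eight clicks 30 degrees apart: 0 = first mark (by the stop pin), 0.524 = second, ... 2.618 = sixth, 3.665 = eighth; hard stops 0.06 beyond the ends. Starts in one of the first four. Let go, it snaps to the nearest click; it needs up to about 0.4 N m to reach the crest half-way between clicks (where it can just balance) and 0.05 rad past it jumps ahead to the next.
- dial_center (a point): On the dial's upright axis at the disc's top face, 104 mm above the table. Disc 120 mm across, hub 28 across and 6 high. On the housing eight black radial marks, 67 to 83 mm off the axis: the first at 225 degrees in the press's frame (from +x towards +y), the others clockwise every 30 (195, 165, ... 15). A stop pin, 10 across, 14 high, is by the first mark at 245 degrees, 75 mm off the axis.
- dial_post_top (a point): Centre of the top of the dial's upright round black post: 18 mm across, 44 mm tall, standing on the disc 46 mm off the dial's axis, top 148 mm above the table. It can be pushed sideways or gripped. It shows the setting: it stands in line with a mark.
- lever (a joint): Angle of the sprung lever in rad: 0 = top (rest), growing as it goes down, 0.85 = bottom stop. A spring drives it back up: the push on the bar grows from about 6 N at the top to about 15 N at the bottom. Let go, it flies up and snaps; eased, it rises no faster than 3 rad/s.
- lever_bar (a point): Centre of the lever's round black cross bar: 24 mm thick, 110 mm long along the press's y axis, to be pushed from above or gripped. It circles the hinge axis (along y at x 50, z 200 mm in the press's frame) at 150 mm, on the hinge's -x side: 0.5 rad above level at the top (x -82, y -195, z 272), 0.35 rad below level at the bottom stop (x -91, y -195, z 149).
- bowl: Steel mixing bowl, 170 mm across and 75 mm high, bystander. Origin: centre of its underside.
- shaker: Flour shaker, aluminium jar 68 mm across and 130 mm high, bystander. Origin: centre of its underside.
- scraper: Bench scraper lying flat, steel blade 85 x 150 mm with a wooden grip 24 mm high, bystander. Origin: centre of its underside.

How it is judged:
By the outcome, as a careful person would: the job done as asked, in the order asked, and still so for the second after the job is handed in, with the robot touching nothing.
It also fails if it takes over 61 s, if anything falls off the work surface, if the arm or the gripper's body presses on something with over 40 N, if the wrist force passes 120 N, or if a joint passes its speed limit or range.

## Robot

A 7-joint arm with a two-finger parallel gripper is mounted at the origin on the work surface. World frame = base frame: x ahead of the robot, y to its left, z up, the work surface at z = 0. Lengths are in m, angles in rad, forces in N, time in s.
With the tool pointing down it reaches from about 0.425 to 0.825 m from the base axis. Payload 3.6 kg.
Tool frame: the origin (TCP) lies at the very end of the fingers, on their centre line; the grasp point (between the pads) lies 19 mm behind it; z points along the fingers, y is the direction in which the jaws open and shut (so a half turn about z gives the same grasp; the last joint's range is limited). The gripper opens to 85 mm and grips with 20 to 120 N. Pads are 22 mm wide; open, the fingers measure 114 mm over their backs; the gripper's body (76 mm by 85 mm) begins 54 mm behind the grasp point. The pads swing forward as they close: fully open they stand 13 mm farther back than shut.
Start: joints at [1.198, 0.615, -0.013, 1.423, 0.008, 1.103, -0.04], TCP at [0.221, -0.611, 0.231] pointing down, gripper open.
Joint ranges: [-3.12, 3.12], [-0.3, 2.06], [-1.34, 1.32], [0.26, 2.42], [-1.36, 4.5], [0.01, 1.98], [-2.84, 2.84]. Speed limits (rad/s): [2.79, 2.79, 3.14, 3.14, 3.14, 3.14, 3.14].

## Interface

Orientations are given as a 3x3 rotation matrix whose columns are the frame's x, y, z axes.
In Python, from workcell import sense, get_image, camera_params, finish_job gives the robot as it stands.
- The arm moves only by the tool apply_moves, never from a script. Its argument "commands" is a list of rows, each a list of 6 numbers: the shift along the tool's x, y, z in cm, then the turn, a rotation vector about the tool's x, y, z in rad. In form: [[dx, dy, dz, rx, ry, rz], ...]. A call has 1 to 12 rows; each row is the pose to reach, as a shift and turn from the pose commanded when the call began, along the tool's axes at that moment; what a row does not reach only later rows make up. A row lasts 1/8 s, in which the tool goes at most 62.5 mm and 10.7 degrees, less where a joint would pass 70% of its speed; a pose out of reach is approached as far as the arm can. A call with a gripper value outside its range is refused whole. "gripper" is the finger opening in cm, from 0 to 8.54, set as the call begins (left out, the last holds). The fingers move at their own pace and stop on an object; "newtons" is the grip in N (left out, the last holds). Time passes only in rows, so rows that repeat a pose let the fingers close. It gives the time, the measured TCP pose, the force and the opening at its end, in the units of the state.
- sense(): the state, without advancing time (a new reading comes with each control period).
- get_image(name): name is "scene" or "top"; returns the picture (420x560x3 uint8, red, green, blue); there is no depth.
- camera_params(name): a dict with "K" (3x3 intrinsics, pixels), "R" (3x3) and "t" (3): a world point X has camera coordinates R X + t. Camera axes: x right, y down, z forward; pixel columns grow to the right and rows downward; lengths in m; the calibration is good to about 2 mm. A picture is of the moment at which its call begins. camera_params takes no time and is no camera call.
- finish_job(): hands the job in, once; it reports no verdict.
The state is a dict: "time_s": time; "joint_positions": joint angles; "joint_velocities": joint speeds; "tau": joint torques, N m; "ee_pos": TCP position; "eef_rot": TCP orientation; "wrist_force": force on the tool from outside, world axes, zero at the start; "torque": the same for the moment, N m; "opening": finger opening in m.
Only numpy, scipy, OpenCV 4.12 (cv2) and the standard library are available. Lean on these libraries where they do the work, as an engineer would, in place of code of your own. Each camera call takes 0.05 s, during which the arm holds its last target.

## Working session

There is one attempt and no reset: what is moved stays moved. The work goes in short steps, Python scripts to look and compute and a tool call to move; the robot and the scene stay as the last step left them, time stands still between calls to the robot, and variables do not carry over. Pictures are saved under pics/ and viewed, and the job is handed in when it is done.

Besides the shell and the picture viewer there is one more tool, called in YAML: its name, and indented under it one key for each argument. apply_moves: Moves the arm, as the interface text tells. Its arguments: {"type":"object","properties":{"commands":{"type":"array"},"gripper":{"type":"number"},"newtons":{"type":"number"}},"required":["commands"]}

```bash
ls; mkdir -p pics; python3 - <<'E'
from workcell import *
import cv2
for n in("scene","top"):
    cv2.imwrite(f"pics/{n}0.png",get_image(n)[:,:,::-1]); p=camera_params(n); print(n,p)
s=sense(); print(s)
E
```

```text
pics
scene {'K': array([[459.80209121,   0.        , 280.12825919],
       [  0.        , 459.80209121, 205.1173025 ],
       [  0.        ,   0.        ,   1.        ]]), 'R': array([[-2.71311450e-02,  9.99472773e-01, -1.78346912e-02],
       [ 5.53168495e-01,  1.50638908e-04, -8.33069381e-01],
       [-8.32627478e-01, -3.24677155e-02, -5.52880937e-01]]), 't': array([-0.00698922, -0.16064432,  1.97373388])}
top {'K': array([[532.53349438,   0.        , 288.825624  ],
       [  0.        , 532.53349438, 209.37819916],
       [  0.        ,   0.        ,   1.        ]]), 'R': array([[ 0.01751227, -0.99977784,  0.01172971],
       [-0.98528267, -0.01925105, -0.16984541],
       [ 0.17003348, -0.0085827 , -0.98540091]]), 't': array([0.01940874, 0.61977422, 1.82791065])}
{'time_s': 0.1, 'joint_positions': array([ 1.19752931,  0.61585091, -0.01262894,  1.42472625,  0.00813365,
        1.10340115, -0.0403958 ]), 'joint_velocities': array([-0.00161348, -0.00129852,  0.0003905 , -0.00251115, -0.00099343,
       -0.00101544,  0.00066431]), 'tau': array([ 1.41116412e-03, -4.70383930e+01,  2.60185478e-01, -1.71570522e+01,
        1.00388718e-02,  5.88292300e-03,  9.76566582e-06]), 'ee_pos': array([ 0.22068591, -0.61066607,  0.23023963]), 'eef_rot': array([[ 9.40444090e-01,  3.39947355e-01, -8.42442844e-04],
       [ 3.39948395e-01, -9.40441570e-01,  2.17765234e-03],
       [-5.19811191e-05, -2.33434737e-03, -9.99997274e-01]]), 'wrist_force': array([-1.09964609,  0.2863618 , -1.64569092]), 'torque': array([ 0.01145041,  0.0142853 , -0.0357212 ]), 'opening': 0.08547834518429252}
```

View pics/scene0.png

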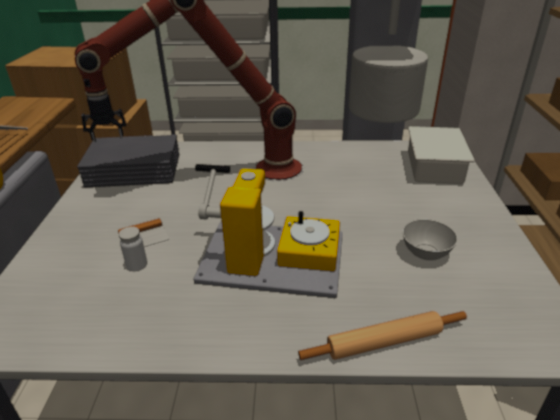

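View pics/top0.png

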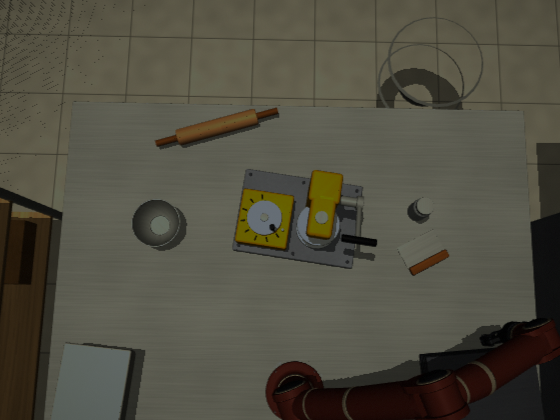

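```bash
cat > h.py <<'E'
import numpy as np, cv2
from workcell import *
def ray(n,u,v):
    p=camera_params(n); R,t,K=p['R'],p['t'],p['K']
    return -R.T@t, R.T@np.linalg.solve(K,[u,v,1.])
def onz(n,u,v,z):
    o,d=ray(n,u,v); return o+d*(z-o[2])/d[2]
def proj(n,X):
    p=camera_params(n); c=p['R']@np.asarray(X)+p['t']; q=p['K']@c; return q[:2]/q[2]
def grab(n,name):
    im=get_image(n)[:,:,::-1].copy(); cv2.imwrite(f"pics/{name}.png",im); return im
def crop(im,u0,v0,u1,v1,f,name):
    cv2.imwrite(f"pics/{name}.png",cv2.resize(im[v0:v1,u0:u1],None,fx=f,fy=f,interpolation=cv2.INTER_CUBIC))
E
python3 - <<'E'
from h import *
im=cv2.imread('pics/top0.png'); crop(im,225,160,385,280,5,'t0c')
im=cv2.imread('pics/scene0.png'); crop(im,190,160,350,300,4,'s0c')
E
```

```text
(no output)
```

View pics/t0c.png

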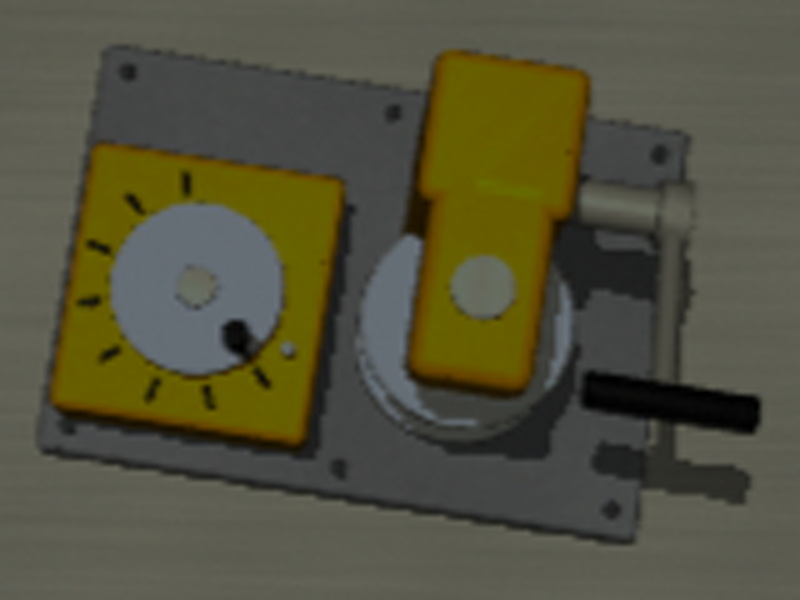

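View pics/s0c.png

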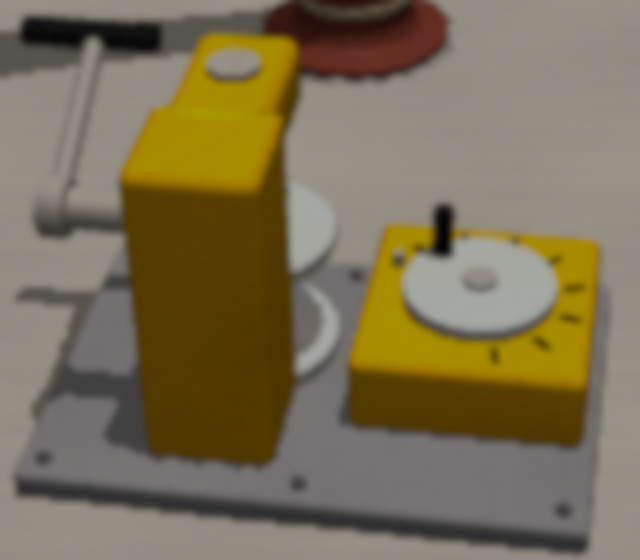

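```bash
cat > fit.py <<'E'
from h import *
im=cv2.imread('pics/top0.png')
pix=[(262,378),(208,397),(152,390),(110,355),(90,300),(98,246),(135,203),(185,183)]
g=im.max(axis=2).astype(float)
W=[];P=[]
for i,(a,b) in enumerate(pix):
    u,v=225+(a+.5)/5-.5,160+(b+.5)/5-.5
    u0,v0=int(round(u)),int(round(v)); w=g[v0-3:v0+4,u0-3:u0+4]
    wt=np.clip(np.median(w)*0.8-w,0,None)
    yy,xx=np.mgrid[v0-3:v0+4,u0-3:u0+4]
    uu,vv=(wt*xx).sum()/wt.sum(),(wt*yy).sum()/wt.sum()
    print(i,u,v,uu.round(2),vv.round(2))
    W.append(onz('top',uu,vv,.09)[:2]); a=np.radians(225-30*i); P.append([-.030+.075*np.cos(a),.115+.075*np.sin(a)])
W=np.array(W);P=np.array(P)
Pc=P.mean(0);Wc=W.mean(0)
H=(P-Pc).T@(W-Wc); U,S,Vt=np.linalg.svd(H); R=Vt.T@np.diag([1,np.sign(np.linalg.det(Vt.T@U.T))])@U.T
t=Wc-R@Pc
print('yaw',np.arctan2(R[1,0],R[0,0]),'t',t); print(((R@P.T).T+t-W)*1000)
def w(p): p=np.array(p)/1000; return np.append(R@p[:2]+t,p[2])
for nm,p in dict(dial=(-30,115,104),bar=(-82,-195,272),barbot=(-91,-195,149),post1=(-30+46*np.cos(np.radians(225)),115+46*np.sin(np.radians(225)),148),post6=(-30+46*np.cos(np.radians(75)),115+46*np.sin(np.radians(75)),148),c1=(150,215,24),c2=(-150,-215,24),c3=(150,-215,24),c4=(-150,215,24)).items():
    X=w(p); print(nm,X.round(4),proj('top',X).round(1),proj('scene',X).round(1))
np.savez('press.npz',R=R,t=t)
E
python3 fit.py
```

```text
0 277.0 235.2 276.5 234.65
1 266.2 239.0 266.19 238.95
2 255.0 237.6 255.04 237.49
3 246.6 230.6 246.52 230.26
4 242.6 219.6 242.58 219.82
5 244.2 208.8 244.34 208.95
6 251.6 200.2 251.42 200.26
7 261.6 196.2 261.76 196.2
yaw -0.13346199053919597 t [ 0.59729896 -0.00175045]
[[-0.82625286 -1.23423099]
 [-0.09407364 -0.34407641]
 [ 0.7526212  -0.18074484]
 [ 0.07901418  0.62586714]
 [-0.0017209   0.70762469]
 [ 0.33010192  0.39060349]
 [ 0.04016985  0.23610791]
 [-0.27985976 -0.201151  ]]
dial [0.5829 0.1162 0.104 ] [263.9 216.8] [309.6 229.3]
bar [ 0.4901 -0.1841  0.272 ] [358.5 239.9] [212.5 167.5]
barbot [ 0.4812 -0.1829  0.149 ] [352.9 246.8] [217.  199.4]
post1 [0.5463 0.0883 0.148 ] [271.5 225.8] [300.6 211. ]
post6 [0.6006 0.1587 0.148 ] [250.9 209.3] [324.1 221.1]
c1 [0.7746 0.1914 0.024 ] [245.3 167.8] [337.3 292.2]
c2 [ 0.42   -0.1949  0.024 ] [351.8 267.7] [219.4 219.8]
c3 [ 0.7174 -0.2348  0.024 ] [362.6 185.5] [192.4 277.6]
c4 [0.4772 0.2313 0.024 ] [231.4 249.3] [342.4 229.8]
```

```bash
cat >> h.py <<'E'
try:
    _z=np.load('press.npz'); PR,PT=_z['R'],_z['t']
except Exception: pass
YAW=-0.1335
def w(p): p=np.array(p,float)/1000; return np.append(PR@p[:2]+PT,p[2])
def yyaw(s): return np.degrees(np.arctan2(s['eef_rot'][1,1],s['eef_rot'][0,1]))
def rows(targets):
    """targets: list of (world xyz m, total ccw yaw change in deg)"""
    s=sense(); R=s['eef_rot']
    for X,d in targets:
        t=R.T@(np.asarray(X)-s['ee_pos'])*100
        print([float(v) for v in t.round(2)]+[0,0,float(round(-np.radians(d),3))])
def st():
    s=sense(); print('t',s['time_s'],'ee',s['ee_pos'].round(4),'yyaw',yyaw(s).round(2),'F',s['wrist_force'].round(2),'open',round(s['opening'],4),'q',s['joint_positions'].round(2),'tilt',s['eef_rot'][:,2].round(3))
E
python3 - <<'E'
from h import *
st(); s=sense(); p=s['ee_pos']
q=w((-62.5,82.5,0)); q[2]=.40
print(q)
rows([(p+[0,0,.06],0),(p+[0,0,.12],0)]+[((p+[0,0,.17])*(1-k/10)+q*k/10*np.array([1,1,1]) if 0 else np.append((p*(1-k/14)+q*k/14)[:2],.40),10*k) for k in range(1,11)])
E
```

```text
t 0.1 ee [ 0.2207 -0.6107  0.2302] yyaw -70.13 F [-1.1   0.29 -1.65] open 0.0855 q [ 1.2   0.62 -0.01  1.42  0.01  1.1  -0.04] tilt [-0.001  0.002 -1.   ]
[0.54633272 0.08833252 0.4       ]
[-0.0, -0.01, -6.0, 0, 0, -0.0]
[-0.0, -0.03, -12.0, 0, 0, -0.0]
[3.88, -3.94, -16.97, 0, 0, -0.175]
[7.77, -7.85, -16.96, 0, 0, -0.349]
[11.65, -11.75, -16.95, 0, 0, -0.524]
[15.54, -15.66, -16.94, 0, 0, -0.698]
[19.42, -19.56, -16.93, 0, 0, -0.873]
[23.31, -23.47, -16.92, 0, 0, -1.047]
[27.19, -27.37, -16.91, 0, 0, -1.222]
[31.08, -31.28, -16.9, 0, 0, -1.396]
[34.96, -35.18, -16.9, 0, 0, -1.571]
[38.85, -39.09, -16.89, 0, 0, -1.745]
```

apply_moves:
  commands:
    - [0,0,-6,0,0,0]
    - [0,0,-12,0,0,0]
    - [3.9,-3.9,-17,0,0,-0.175]
    - [7.8,-7.8,-17,0,0,-0.35]
    - [11.7,-11.7,-17,0,0,-0.52]
    - [15.5,-15.6,-17,0,0,-0.7]
    - [19.4,-19.5,-17,0,0,-0.87]
    - [23.3,-23.4,-17,0,0,-1.05]
    - [27.2,-27.3,-17,0,0,-1.22]
    - [31,-31.2,-17,0,0,-1.4]
    - [35,-35.2,-17,0,0,-1.57]
    - [38.9,-39,-17,0,0,-1.745]
  gripper: 4.5

```text
time_s: 1.6
ee_pos: [0.4544, -0.1106, 0.4011]
eef_rot: [[-0.503, 0.864, -0.0], [0.864, 0.503, -0.0], [-0.0, -0.0, -1.0]]
wrist_force: [1.0, -0.6, -0.2]
opening: 0.0452
```

```bash
python3 - <<'E'
from h import *
st(); s=sense(); p=s['ee_pos']; q=w((-62.5,82.5,0)); q[2]=.40
D=127.35-yyaw(s); print(D)
rows([(p+(q-p)*min(1,k/4),D*k/10) for k in range(1,11)])
E
```

```text
t 1.6 ee [ 0.4544 -0.1106  0.4011] yyaw 30.17 F [ 0.96 -0.61 -0.24] open 0.0452 q [ 0.64  0.23 -0.58  1.61  0.13  1.35  0.57] tilt [-0. -0. -1.]
97.17507854570749
[3.14, 4.49, 0.03, 0, 0, -0.17]
[6.29, 8.97, 0.05, 0, 0, -0.339]
[9.43, 13.46, 0.08, 0, 0, -0.509]
[12.57, 17.95, 0.11, 0, 0, -0.678]
[12.57, 17.95, 0.11, 0, 0, -0.848]
[12.57, 17.95, 0.11, 0, 0, -1.018]
[12.57, 17.95, 0.11, 0, 0, -1.187]
[12.57, 17.95, 0.11, 0, 0, -1.357]
[12.57, 17.95, 0.11, 0, 0, -1.526]
[12.57, 17.95, 0.11, 0, 0, -1.696]
```

apply_moves:
  commands:
    - [3.1,4.5,0,0,0,-0.17]
    - [6.3,9,0,0,0,-0.34]
    - [9.4,13.5,0,0,0,-0.51]
    - [12.6,17.9,0,0,0,-0.68]
    - [12.6,17.9,0,0,0,-0.85]
    - [12.6,17.9,0,0,0,-1.02]
    - [12.6,17.9,0,0,0,-1.19]
    - [12.6,17.9,0,0,0,-1.36]
    - [12.6,17.9,0,0,0,-1.53]
    - [12.6,17.9,0,0,0,-1.7]
    - [12.6,17.9,0,0,0,-1.7]

```text
time_s: 2.98
ee_pos: [0.5466, 0.0857, 0.4006]
eef_rot: [[-0.797, -0.604, -0.001], [-0.604, 0.797, 0.0], [0.001, 0.001, -1.0]]
wrist_force: [-0.3, -0.2, 0.1]
opening: 0.0451
```

```bash
python3 - <<'E'
from h import *
st(); q=w((-62.5,82.5,0))
rows([(np.append(q[:2],z),0) for z in (.34,.28,.23,.19,.16,.14,.125,.114)])
E
```

```text
t 2.975 ee [0.5466 0.0857 0.4006] yyaw 127.14 F [-0.34 -0.17  0.15] open 0.0451 q [ 0.41  0.5  -1.03  1.38  0.42  1.49  1.62] tilt [-0.001  0.    -1.   ]
[-0.14, 0.22, 6.07, 0, 0, -0.0]
[-0.15, 0.22, 12.07, 0, 0, -0.0]
[-0.15, 0.21, 17.07, 0, 0, -0.0]
[-0.16, 0.21, 21.07, 0, 0, -0.0]
[-0.16, 0.21, 24.07, 0, 0, -0.0]
[-0.16, 0.21, 26.07, 0, 0, -0.0]
[-0.17, 0.2, 27.57, 0, 0, -0.0]
[-0.17, 0.2, 28.67, 0, 0, -0.0]
```

apply_moves:
  commands:
    - [-0.15,0.2,6,0,0,0]
    - [-0.15,0.2,12,0,0,0]
    - [-0.15,0.2,17,0,0,0]
    - [-0.15,0.2,21,0,0,0]
    - [-0.15,0.2,23.5,0,0,0]
    - [-0.15,0.2,23.5,0,0,0]

```text
time_s: 3.72
ee_pos: [0.5454, 0.0877, 0.1644]
eef_rot: [[-0.797, -0.604, -0.005], [-0.604, 0.797, -0.002], [0.005, 0.002, -1.0]]
wrist_force: [-0.6, -0.3, 0.9]
opening: 0.0448
```

```bash
python3 - <<'E'
from h import *
st(); im=grab('scene','s1'); crop(im,260,110,400,250,4,'s1c'); im=grab('top','t1'); crop(im,205,160,325,270,5,'t1c')
E
```

```text
t 3.725 ee [0.5454 0.0877 0.1644] yyaw 127.12 F [-0.64 -0.32  0.87] open 0.0448 q [ 0.34  0.69 -0.89  1.77  0.63  1.    1.41] tilt [-0.005 -0.002 -1.   ]
```

View pics/s1c.png

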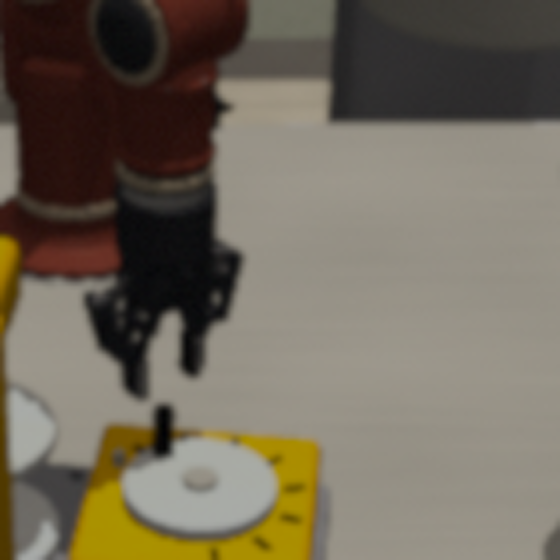

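View pics/t1c.png

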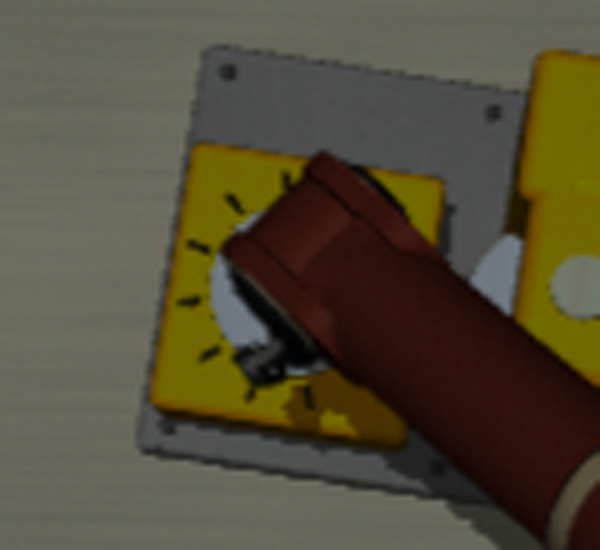

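apply_moves:
  commands:
    - [0,0.1,2,0,0,0]
    - [0,0.1,3.8,0,0,0]
    - [0,0.1,5,0,0,0]
    - [0,0.1,5,0,0,0]

```text
time_s: 4.32
ee_pos: [0.5458, 0.0892, 0.1157]
eef_rot: [[-0.796, -0.605, -0.001], [-0.605, 0.796, -0.0], [0.001, 0.001, -1.0]]
wrist_force: [0.2, -0.1, 0.5]
opening: 0.0449
```

apply_moves:
  commands:
    - [0,0,0,0,0,0]
    - [0,0,0,0,0,0]
    - [0,0,0,0,0,0]
    - [0,0,0,0,0,0]
    - [0,0,0,0,0,0]
  gripper: 1.2
  newtons: 35

```text
time_s: 4.95
ee_pos: [0.548, 0.0876, 0.1172]
eef_rot: [[-0.797, -0.604, 0.004], [-0.604, 0.797, -0.003], [-0.001, -0.004, -1.0]]
wrist_force: [2.9, -4.7, 2.0]
opening: 0.0167
```

```bash
python3 - <<'E'
from h import *
st(); s=sense(); im=grab('scene','s2'); crop(im,260,110,400,250,4,'s2c')
c=w((-30,115,0))[:2]; d=s['ee_pos'][:2]-c; print('r',np.hypot(*d),'ang press',np.degrees(np.arctan2(d[1],d[0])-YAW)%360)
E
```

```text
t 4.95 ee [0.548  0.0876 0.1172] yyaw 127.16 F [ 2.85 -4.72  2.02] open 0.0167 q [ 0.31  0.75 -0.84  1.82  0.71  0.9   1.36] tilt [ 0.004 -0.003 -1.   ]
r 0.04509799648454064 ang press 227.10457219079302
```

View pics/s2c.png

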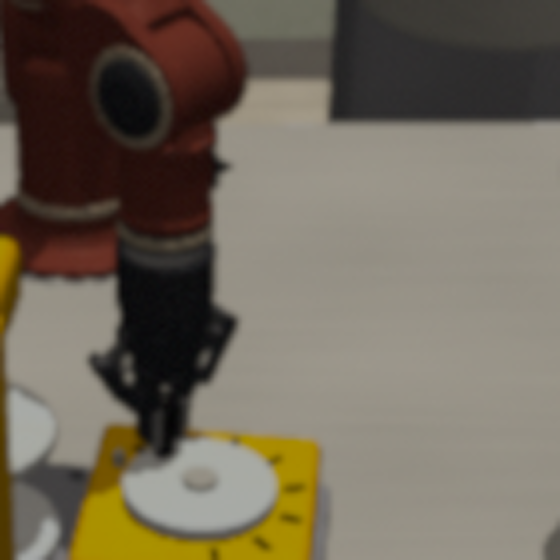

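```bash
python3 - <<'E'
from h import *
st(); s=sense(); R=s['eef_rot']; c=w((-30,115,0))[:2]
p=np.array([.5458,.0892,.1162])
for k in range(1,11):
    a=np.radians(-7.5*k); Q=np.array([[np.cos(a),-np.sin(a)],[np.sin(a),np.cos(a)]])
    X=np.append(c+Q@(p[:2]-c),p[2]); print((R.T@(X-p)*100).round(2),-a.round(3))
E
```

```text
t 5.0 ee [0.5481 0.0875 0.1172] yyaw 127.15 F [ 3.04 -3.9   2.29] open 0.0168 q [ 0.31  0.75 -0.84  1.82  0.71  0.9   1.36] tilt [ 0.004 -0.003 -1.   ]
[-0.05  0.6  -0.  ] 0.131
[-0.18  1.18 -0.  ] 0.262
[-0.38  1.75 -0.01] 0.393
[-0.66  2.28 -0.01] 0.524
[-1.    2.77 -0.01] 0.654
[-1.4   3.22 -0.01] 0.785
[-1.86  3.61 -0.01] 0.916
[-2.37  3.93 -0.01] 1.047
[-2.91  4.18 -0.01] 1.178
[-3.48  4.37 -0.01] 1.309
```

apply_moves:
  commands:
    - [-0.05,0.6,0,0,0,0.131]
    - [-0.18,1.18,0,0,0,0.262]
    - [-0.38,1.75,0,0,0,0.393]
    - [-0.66,2.28,0,0,0,0.524]
    - [-1.0,2.77,0,0,0,0.654]
    - [-1.4,3.22,0,0,0,0.785]
    - [-1.86,3.61,0,0,0,0.916]
    - [-2.37,3.93,0,0,0,1.047]
    - [-2.91,4.18,0,0,0,1.178]
    - [-3.48,4.37,0,0,0,1.309]
    - [-3.48,4.37,0,0,0,1.309]

```text
time_s: 6.38
ee_pos: [0.5488, 0.1444, 0.1172]
eef_rot: [[-0.79, 0.613, 0.003], [0.613, 0.79, -0.001], [-0.003, 0.001, -1.0]]
wrist_force: [2.2, -3.7, 4.4]
opening: 0.0171
```

```bash
python3 - <<'E'
from h import *
st(); s=sense(); im=grab('scene','s3'); crop(im,260,110,400,250,4,'s3c')
R=s['eef_rot'];c=w((-30,115,0))[:2]; d=s['ee_pos'][:2]-c; print('r',np.hypot(*d),'ang press',np.degrees(np.arctan2(d[1],d[0])-YAW)%360)
E
```

```text
t 6.375 ee [0.5488 0.1444 0.1172] yyaw 52.21 F [ 2.17 -3.75  4.39] open 0.0171 q [ 0.    0.67 -0.48  1.79  0.42  0.79  0.22] tilt [ 0.003 -0.001 -1.   ]
r 0.04425249120222824 ang press 148.04993150254896
```

View pics/s3c.png

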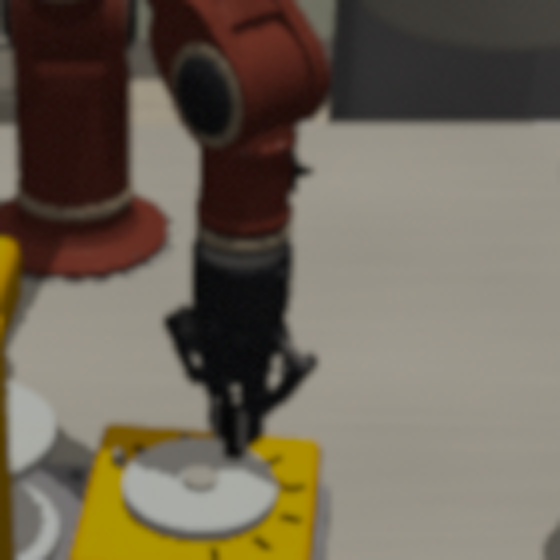

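apply_moves:
  commands:
    - [-0.05,0.6,0,0,0,0.131]
    - [-0.18,1.18,0,0,0,0.262]
    - [-0.38,1.75,0,0,0,0.393]
    - [-0.66,2.28,0,0,0,0.524]
    - [-1.0,2.77,0,0,0,0.654]
    - [-1.4,3.22,0,0,0,0.785]
    - [-1.86,3.61,0,0,0,0.916]
    - [-2.37,3.93,0,0,0,1.047]
    - [-2.91,4.18,0,0,0,1.178]
    - [-3.48,4.37,0,0,0,1.309]
    - [-3.48,4.37,0,0,0,1.309]
    - [-3.48,4.37,0,0,0,1.309]

```text
time_s: 7.92
ee_pos: [0.603, 0.1598, 0.1172]
eef_rot: [[0.385, 0.923, 0.004], [0.923, -0.385, 0.003], [0.004, 0.003, -1.0]]
wrist_force: [4.6, 0.5, 3.5]
opening: 0.0168
```

```bash
python3 - <<'E'
from h import *
st(); s=sense(); im=grab('scene','s4'); crop(im,260,110,400,250,4,'s4c')
R=s['eef_rot'];c=w((-30,115,0))[:2]; d=s['ee_pos'][:2]-c; print('r',np.hypot(*d),'ang press',np.degrees(np.arctan2(d[1],d[0])-YAW)%360)
E
```

```text
t 7.925 ee [0.603  0.1598 0.1172] yyaw -22.61 F [4.62 0.55 3.48] open 0.0168 q [-0.23  0.7  -0.11  1.63  0.1   0.81 -0.77] tilt [ 0.004  0.003 -1.   ]
r 0.04798624052160259 ang press 72.8757666348688
```

View pics/s4c.png

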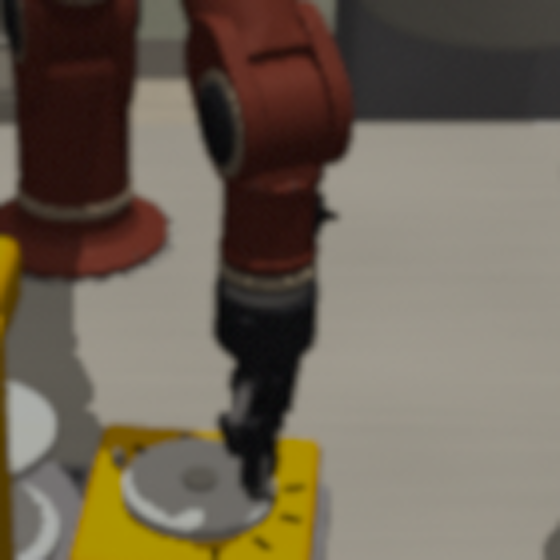

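apply_moves:
  commands:
    - [0,0,0,0,0,0]
    - [0,0,0,0,0,0]
    - [0,0,0,0,0,0]
    - [0,0,0,0,0,0]
    - [0,0,0,0,0,0]
    - [0,0,-2,0,0,0]
    - [0,0,-5,0,0,0]
    - [0,0,-10,0,0,0]
    - [0,0,-16,0,0,0]
    - [0,0,-22,0,0,0]
    - [-10,0,-28,0,0,0]
    - [-10,0,-28,0,0,0]
  gripper: 4.5

```text
time_s: 9.48
ee_pos: [0.5624, 0.0649, 0.3981]
eef_rot: [[0.386, 0.922, 0.002], [0.922, -0.386, -0.0], [0.0, 0.002, -1.0]]
wrist_force: [1.0, -0.7, 0.4]
opening: 0.0452
```

```bash
python3 - <<'E'
from h import *
st(); im=grab('scene','s5'); crop(im,190,160,350,300,4,'s5c'); im=grab('top','t5'); crop(im,225,160,385,280,5,'t5c')
E
```

```text
t 9.475 ee [0.5624 0.0649 0.3981] yyaw -22.72 F [ 0.96 -0.66  0.4 ] open 0.0452 q [-0.08  0.37 -0.11  1.37  0.04  1.4  -0.59] tilt [ 0.002 -0.    -1.   ]
```

View pics/s5c.png

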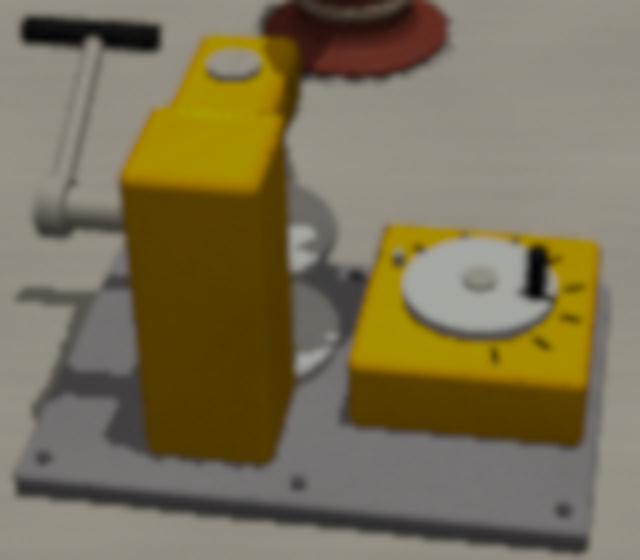

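View pics/t5c.png

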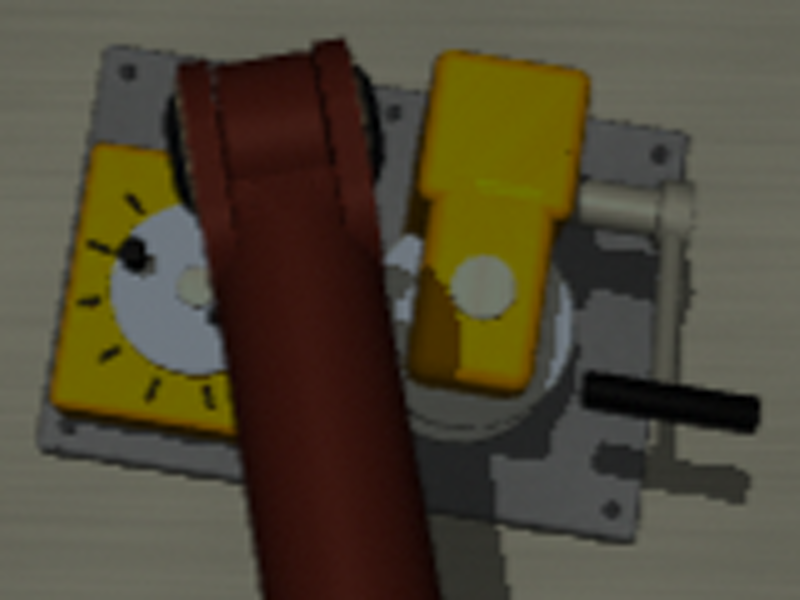

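```bash
python3 - <<'E'
from h import *
st(); s=sense(); p=s['ee_pos']
# refine bar from both views
for n,f in (('top','t0'),('scene','s0')): print(proj(n,w((-82,-250,272))),proj(n,w((-82,-140,272))))
q=w((-82,-228,400)); print(q, w((-82,-228,255)))
rows([(p+(q-p)*k/7,15*k/7) for k in range(1,8)])
E
```

```text
t 9.575 ee [0.5634 0.0595 0.4011] yyaw -23.33 F [0.43 0.88 0.34] open 0.0452 q [-0.08  0.37 -0.11  1.37  0.04  1.4  -0.59] tilt [ 0.008 -0.004 -1.   ]
[376.16039989 242.58453009] [340.88748491 237.20683392]
[195.37444272 166.43630234] [229.7498122  168.64526805]
[ 0.48568909 -0.21681146  0.4       ] [ 0.48568909 -0.21681146  0.255     ]
[-4.06, 0.54, 0.02, 0, 0, -0.037]
[-8.13, 1.09, 0.04, 0, 0, -0.075]
[-12.19, 1.63, 0.06, 0, 0, -0.112]
[-16.26, 2.18, 0.09, 0, 0, -0.15]
[-20.32, 2.72, 0.11, 0, 0, -0.187]
[-24.39, 3.27, 0.13, 0, 0, -0.224]
[-28.45, 3.81, 0.15, 0, 0, -0.262]
```

apply_moves:
  commands:
    - [-4.1,0.5,0,0,0,-0.04]
    - [-8.1,1.1,0,0,0,-0.08]
    - [-12.2,1.6,0,0,0,-0.11]
    - [-16.3,2.2,0,0,0,-0.15]
    - [-20.3,2.7,0,0,0,-0.19]
    - [-24.4,3.3,0,0,0,-0.23]
    - [-28.4,3.8,0,0,0,-0.265]
    - [-28.4,3.8,0,0,0,-0.265]
    - [-28.4,3.8,0,0,0,-0.265]
  gripper: 5.5

```text
time_s: 10.7
ee_pos: [0.4886, -0.209, 0.396]
eef_rot: [[0.13, 0.991, -0.0], [0.991, -0.13, 0.002], [0.002, -0.0, -1.0]]
wrist_force: [0.0, 0.2, 0.7]
opening: 0.0553
```

```bash
python3 - <<'E'
from h import *
st(); 
rows([(w((-82,-228,z)),-7.65-yyaw(sense())) for z in (350,310,255)])
E
```

```text
t 10.7 ee [ 0.4886 -0.209   0.396 ] yyaw -7.48 F [0.02 0.24 0.66] open 0.0553 q [ 0.41  0.31 -0.06  1.47  0.02  1.36  0.21] tilt [-0.     0.002 -1.   ]
[-0.82, -0.19, 4.6, 0, 0, 0.003]
[-0.83, -0.18, 8.6, 0, 0, 0.003]
[-0.84, -0.18, 14.1, 0, 0, 0.003]
```

apply_moves:
  commands:
    - [-0.2,-0.1,3,0,0,0]
    - [-0.2,-0.1,5,0,0,0]
    - [-0.2,-0.1,6,0,0,0]
    - [-0.2,-0.1,6,0,0,0]
    - [-0.2,-0.1,6,0,0,0]

```text
time_s: 11.32
ee_pos: [0.4877, -0.2119, 0.3372]
eef_rot: [[0.131, 0.991, 0.002], [0.991, -0.131, -0.0], [-0.0, 0.002, -1.0]]
wrist_force: [-0.5, -0.6, -0.0]
opening: 0.055
```

```bash
python3 - <<'E'
from h import *
st(); 
rows([(w((-82,-228,z)),-7.65-yyaw(sense())) for z in (310,255)])
im=grab('scene','s6'); crop(im,150,90,290,230,4,'s6c'); im=grab('top','t6'); crop(im,285,160,425,280,5,'t6c')
st()
E
```

```text
t 11.325 ee [ 0.4877 -0.2119  0.3372] yyaw -7.51 F [-0.48 -0.57 -0.05] open 0.055 q [ 0.41  0.34 -0.06  1.59  0.02  1.21  0.22] tilt [ 0.002 -0.    -1.   ]
[-0.51, -0.14, 2.72, 0, 0, 0.002]
[-0.51, -0.15, 8.22, 0, 0, 0.002]
t 11.425 ee [ 0.4875 -0.2122  0.3372] yyaw -7.55 F [-0.27 -0.48 -0.6 ] open 0.0551 q [ 0.41  0.34 -0.06  1.59  0.02  1.21  0.22] tilt [ 0.002 -0.001 -1.   ]
```

View pics/s6c.png

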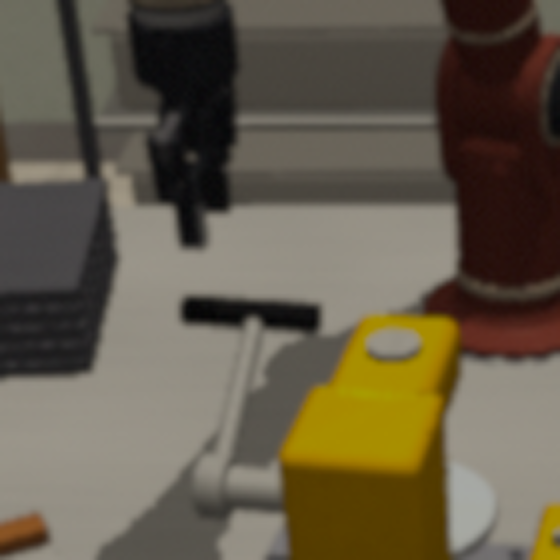

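View pics/t6c.png

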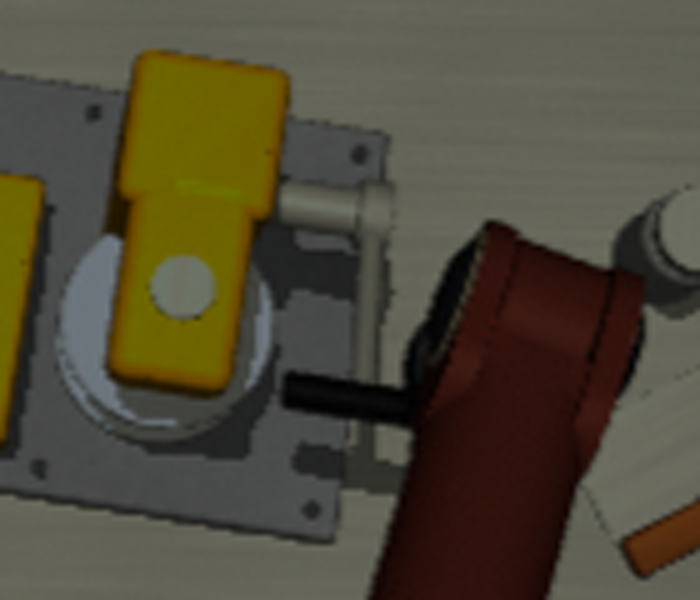

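apply_moves:
  commands:
    - [-0.5,-0.15,1.5,0,0,0]
    - [-0.5,-0.15,3.5,0,0,0]
    - [-0.5,-0.15,5.5,0,0,0]
    - [-0.5,-0.15,7,0,0,0]
    - [-0.5,-0.15,8.1,0,0,0]
    - [-0.5,-0.15,8.1,0,0,0]
    - [-0.5,-0.15,8.1,0,0,0]

```text
time_s: 12.3
ee_pos: [0.4853, -0.2171, 0.2561]
eef_rot: [[0.132, 0.991, 0.002], [0.991, -0.132, -0.001], [-0.0, 0.002, -1.0]]
wrist_force: [-1.0, 0.1, 0.1]
opening: 0.0551
```

```bash
python3 - <<'E'
from h import *
st(); rows([(w((-82,-228,255)),-7.65-yyaw(sense()))])
im=grab('scene','s7'); crop(im,150,90,290,230,4,'s7c'); st()
E
```

```text
t 12.3 ee [ 0.4853 -0.2171  0.2561] yyaw -7.56 F [-1.01  0.07  0.14] open 0.0551 q [ 0.42  0.41 -0.06  1.73  0.03  1.    0.22] tilt [ 0.002 -0.001 -1.   ]
[0.04, 0.03, 0.11, 0, 0, 0.002]
t 12.35 ee [ 0.4854 -0.2171  0.2562] yyaw -7.57 F [ 0.19  0.03 -1.1 ] open 0.0554 q [ 0.42  0.4  -0.06  1.73  0.03  1.    0.22] tilt [ 0.002 -0.001 -1.   ]
```

View pics/s7c.png

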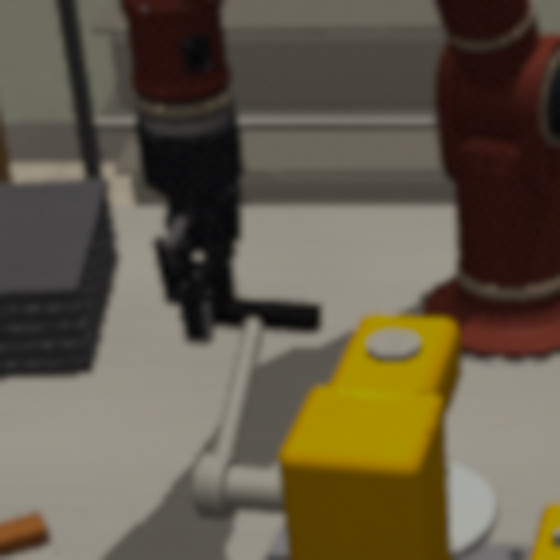

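The fingers straddle the bar's −y end, left of the lever arm (crop ~ (205,310)). Closing on it.

apply_moves:
  commands:
    - [0,0,0.1,0,0,0]
    - [0,0,0.1,0,0,0]
    - [0,0,0.1,0,0,0]
    - [0,0,0.1,0,0,0]
    - [0,0,0.1,0,0,0]
  gripper: 1.5
  newtons: 50

```text
time_s: 12.98
ee_pos: [0.4882, -0.2174, 0.2553]
eef_rot: [[0.131, 0.991, 0.008], [0.991, -0.131, -0.002], [-0.001, 0.008, -1.0]]
wrist_force: [5.6, -1.6, -2.4]
opening: 0.0225
```

```bash
python3 - <<'E'
from h import *
st(); s=sense()
R=s['eef_rot']
for th in (.1,.2,.3,.4,.5,.6,.7,.8,.85):
    a=.5-th; b0=w((50-150*np.cos(.5),-228,200+150*np.sin(.5))); b=w((50-150*np.cos(a),-228,200+150*np.sin(a)))
    print(th,(R.T@(b-b0)*100).round(2))
E
```

```text
t 12.975 ee [ 0.4882 -0.2174  0.2553] yyaw -7.54 F [ 5.61 -1.61 -2.39] open 0.0225 q [ 0.42  0.41 -0.06  1.73  0.03  1.    0.22] tilt [ 0.008 -0.002 -1.   ]
0.1 [ 0.   -0.66  1.34]
0.2 [ 0.   -1.19  2.75]
0.3 [ 0.01 -1.57  4.2 ]
0.4 [ 0.01 -1.81  5.68]
0.5 [ 0.01 -1.9   7.18]
0.6 [ 0.01 -1.83  8.67]
0.7 [ 1.000e-02 -1.620e+00  1.016e+01]
0.8 [ 1.000e-02 -1.260e+00  1.161e+01]
0.85 [ 1.000e-02 -1.030e+00  1.233e+01]
```

apply_moves:
  commands:
    - [0,-0.1,0.7,0,0,0]
    - [0,-0.4,1.4,0,0,0]
    - [0,-0.7,2,0,0,0]
    - [0,-1.0,2.8,0,0,0]
    - [0,-1.2,3.5,0,0,0]
    - [0,-1.35,4.2,0,0,0]
    - [0,-1.5,5,0,0,0]
    - [0,-1.6,5.7,0,0,0]
    - [0,-1.65,6.4,0,0,0]
    - [0,-1.7,7.2,0,0,0]
    - [0,-1.7,7.2,0,0,0]

```text
time_s: 14.35
ee_pos: [0.4704, -0.215, 0.1852]
eef_rot: [[0.132, 0.991, 0.007], [0.991, -0.132, -0.002], [-0.001, 0.007, -1.0]]
wrist_force: [-1.6, 2.4, 13.1]
opening: 0.0226
```

```bash
python3 - <<'E'
from h import *
st(); im=grab('scene','s8'); crop(im,150,110,290,250,4,'s8c')
s=sense(); d=(PR.T@(s['ee_pos'][:2]-PT))*1000; print(d, np.degrees(0), 'th',.5-np.arctan2(s['ee_pos'][2]*1000+17-200,50-d[0]))
E
```

```text
t 14.35 ee [ 0.4704 -0.215   0.1852] yyaw -7.58 F [-1.58  2.4  13.13] open 0.0226 q [ 0.43  0.46 -0.06  1.87  0.03  0.8   0.22] tilt [ 0.007 -0.002 -1.   ]
[ -97.43125427 -228.25079032] 0.0 th 0.4840585943715077
```

View pics/s8c.png

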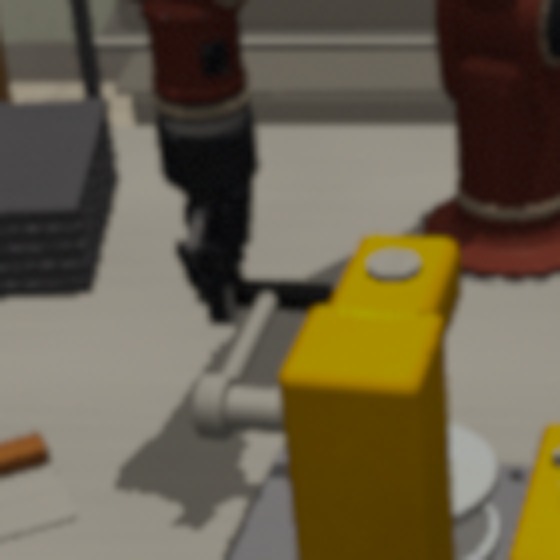

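apply_moves:
  commands:
    - [0,0,0.8,0,0,0]
    - [0,0.05,1.5,0,0,0]
    - [0,0.15,2.3,0,0,0]
    - [0,0.25,3,0,0,0]
    - [0,0.4,3.7,0,0,0]
    - [0,0.6,4.4,0,0,0]
    - [0,0.8,5,0,0,0]
    - [0,0.9,5.5,0,0,0]
    - [0,0.9,5.7,0,0,0]
    - [0,0.9,5.7,0,0,0]

```text
time_s: 15.65
ee_pos: [0.4773, -0.2159, 0.1279]
eef_rot: [[0.132, 0.991, 0.002], [0.991, -0.132, -0.001], [-0.0, 0.002, -1.0]]
wrist_force: [-5.2, 2.1, 16.2]
opening: 0.0224
```

```bash
python3 - <<'E'
from h import *
st()
s=sense(); d=(PR.T@(s['ee_pos'][:2]-PT))*1000; print(d, 'th',.5-np.arctan2(s['ee_pos'][2]*1000+17-200,50-d[0]))
E
```

```text
t 15.65 ee [ 0.4773 -0.2159  0.1279] yyaw -7.6 F [-5.18  2.14 16.18] open 0.0224 q [ 0.42  0.55 -0.05  1.91  0.04  0.68  0.21] tilt [ 0.002 -0.001 -1.   ]
[ -90.47272501 -228.25929279] th 0.8737914978863293
```

apply_moves:
  commands:
    - [0,0.05,0.3,0,0,0]
    - [0,0.1,0.6,0,0,0]
    - [0,0.1,0.6,0,0,0]
    - [0,0.1,0.6,0,0,0]

```text
time_s: 16.15
ee_pos: [0.4791, -0.2162, 0.1223]
eef_rot: [[0.132, 0.991, 0.004], [0.991, -0.132, -0.001], [-0.001, 0.004, -1.0]]
wrist_force: [-4.4, 1.9, 16.1]
opening: 0.0229
```

```bash
python3 - <<'E'
from h import *
im=grab('scene','s9'); crop(im,150,110,290,250,4,'s9c');st()
s=sense(); d=(PR.T@(s['ee_pos'][:2]-PT))*1000; print(d, 'th',.5-np.arctan2(s['ee_pos'][2]*1000+17-200,50-d[0]))
print(proj('scene',w((-91,-140,149))), proj('scene',w((-91,-195,149))))
E
```

```text
t 16.2 ee [ 0.4791 -0.2162  0.1223] yyaw -7.59 F [-4.68  2.94 16.63] open 0.0228 q [ 0.42  0.56 -0.05  1.91  0.04  0.66  0.21] tilt [ 0.004 -0.001 -1.   ]
[ -88.63462891 -228.30239238] th 0.912516533277812
[233.42286612 200.61446166] [216.99138412 199.39184518]
```

View pics/s9c.png

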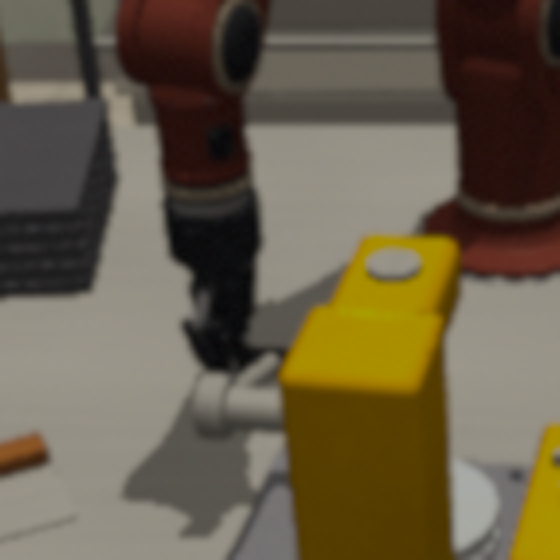

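```bash
python3 - <<'E'
from h import *
im=grab('top','t9'); crop(im,285,170,405,270,6,'t9c'); im=cv2.imread('pics/s9.png'); crop(im,185,160,285,250,8,'s9d')
for th in (.6,.7,.75,.8,.85):
    a=.5-th; x,z=50-150*np.cos(a),200+150*np.sin(a)
    print(th,[ (f,proj(f,w((x,y,z))).round(1)) for f in('top','scene') for y in (-140,-195)])
E
```

```text
0.6 [('top', array([337.3, 245.6])), ('top', array([354.1, 248.2])), ('scene', array([233.2, 189.8])), ('scene', array([216.6, 188.6]))]
0.7 [('top', array([336.9, 245.4])), ('top', array([353.6, 247.9])), ('scene', array([233.4, 194.1])), ('scene', array([216.9, 192.9]))]
0.75 [('top', array([336.8, 245.1])), ('top', array([353.3, 247.7])), ('scene', array([233.4, 196.3])), ('scene', array([217. , 195.1]))]
0.8 [('top', array([336.6, 244.7])), ('top', array([353.1, 247.3])), ('scene', array([233.4, 198.5])), ('scene', array([217. , 197.3]))]
0.85 [('top', array([336.5, 244.3])), ('top', array([352.9, 246.8])), ('scene', array([233.4, 200.7])), ('scene', array([217. , 199.5]))]
```

View pics/t9c.png

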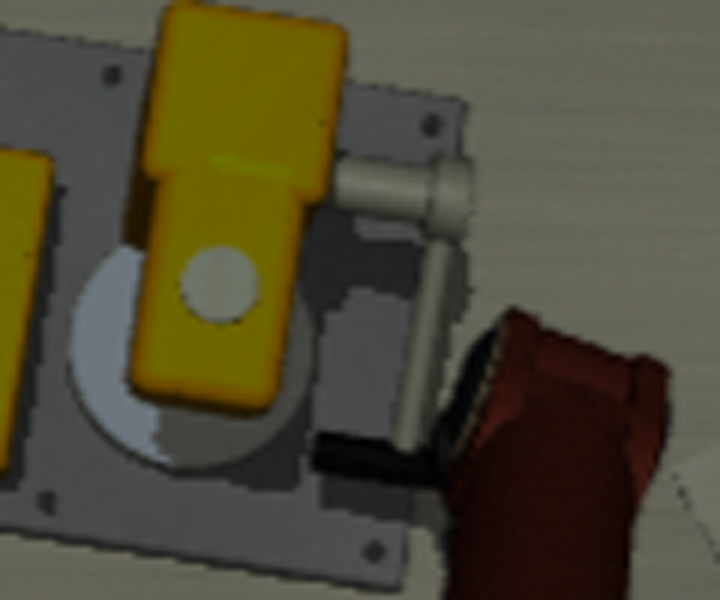

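View pics/s9d.png

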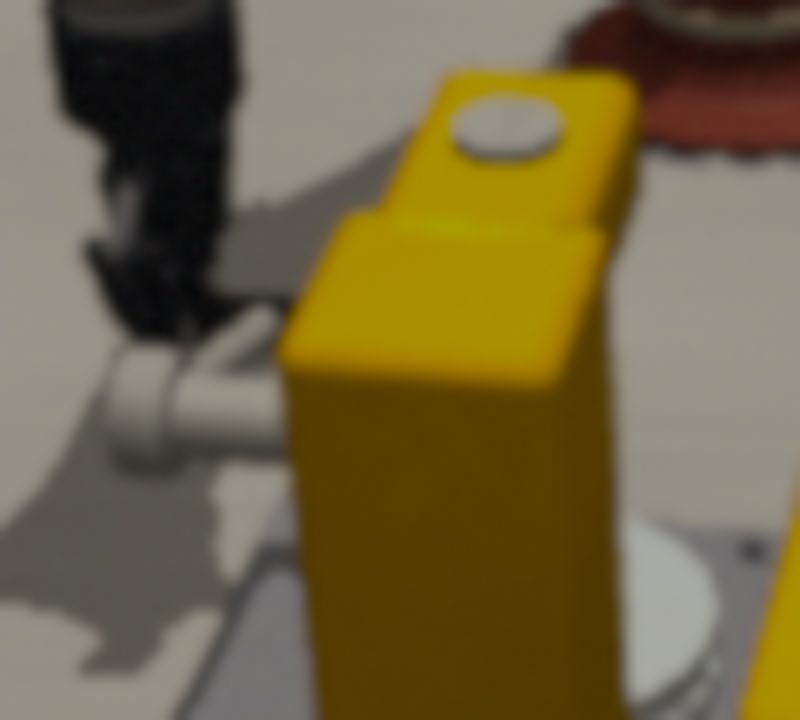

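apply_moves:
  commands:
    - [0,0,0,0,0,0]
    - [0,0,0,0,0,0]
    - [0,0.1,0.3,0,0,0]
    - [0,0.1,0.6,0,0,0]
    - [0,0.15,0.9,0,0,0]
    - [0,0.15,0.9,0,0,0]
  newtons: 100

```text
time_s: 17.0
ee_pos: [0.4793, -0.2168, 0.1185]
eef_rot: [[0.134, 0.991, 0.003], [0.991, -0.134, -0.002], [-0.002, 0.003, -1.0]]
wrist_force: [-14.1, 5.2, 53.1]
opening: 0.0219
```

```bash
python3 - <<'E'
from h import *
im=grab('top','t10'); crop(im,285,170,405,270,6,'t10c'); im=grab('scene','s10'); crop(im,185,160,285,250,8,'s10d')
st()
E
```

```text
t 17.1 ee [ 0.4793 -0.2168  0.1184] yyaw -7.73 F [-14.08   5.15  52.06] open 0.0218 q [ 0.42  0.57 -0.05  1.91  0.05  0.66  0.2 ] tilt [ 0.002 -0.002 -1.   ]
```

View pics/s10d.png

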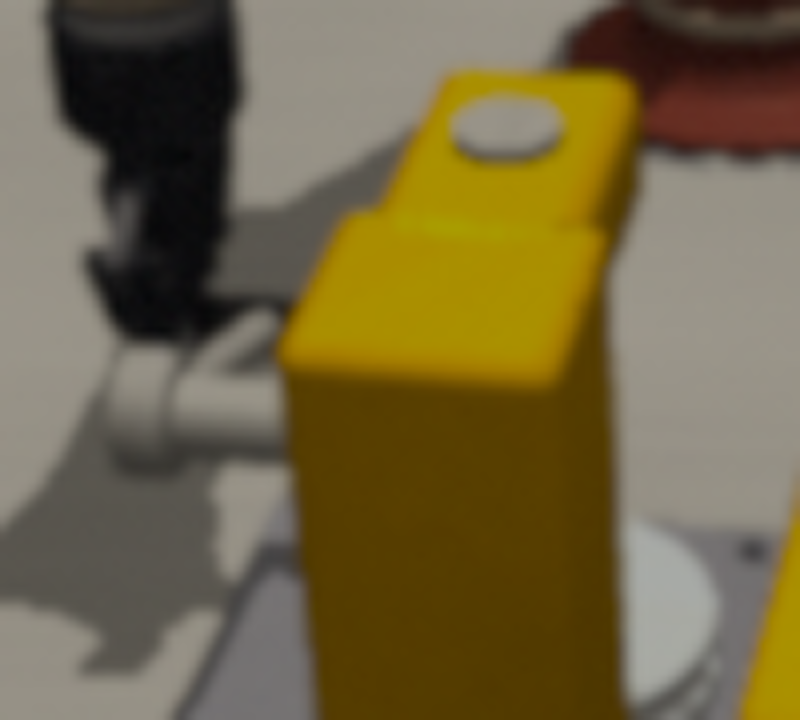

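View pics/t10c.png

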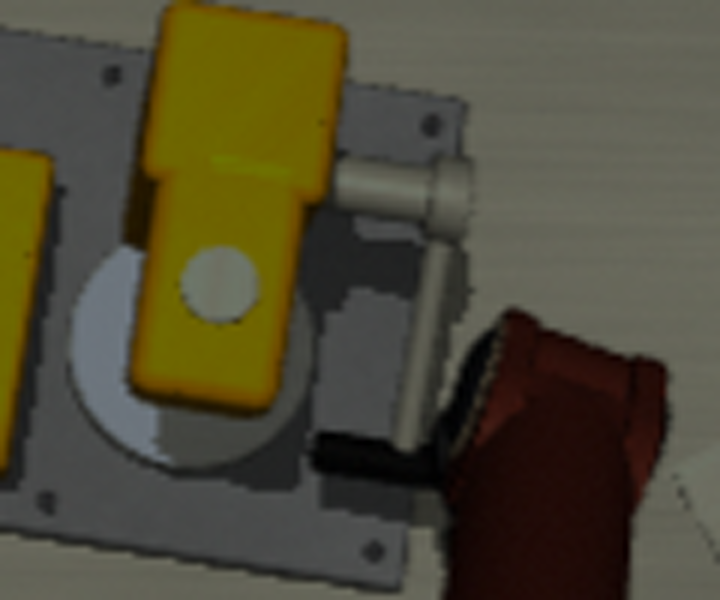

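apply_moves:
  commands:
    - [0,-0.15,-0.3,0,0,0]
    - [0,-0.28,-0.6,0,0,0]
    - [0,-0.4,-0.9,0,0,0]
    - [0,-0.5,-1.3,0,0,0]
    - [0,-0.6,-1.6,0,0,0]
    - [0,-0.7,-2.0,0,0,0]
    - [0,-0.8,-2.4,0,0,0]
    - [0,-0.87,-2.8,0,0,0]
    - [0,-0.95,-3.2,0,0,0]
    - [0,-1.0,-3.6,0,0,0]
    - [0,-1.05,-4.0,0,0,0]
  newtons: 80

```text
time_s: 18.48
ee_pos: [0.4707, -0.2161, 0.1522]
eef_rot: [[0.127, 0.992, 0.004], [0.992, -0.127, -0.003], [-0.003, 0.004, -1.0]]
wrist_force: [2.4, -2.4, 5.8]
opening: 0.022
```

```bash
python3 - <<'E'
from h import *
im=grab('scene','s11'); crop(im,150,110,290,250,4,'s11c')
st()
E
```

```text
t 18.525 ee [ 0.4707 -0.2161  0.1525] yyaw -7.31 F [ 1.59 -2.38  7.66] open 0.022 q [ 0.42  0.51 -0.06  1.9   0.04  0.73  0.22] tilt [ 0.004 -0.004 -1.   ]
```

View pics/s11c.png

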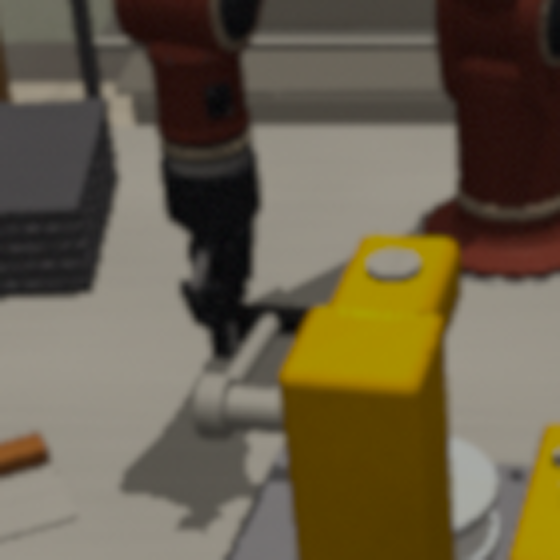

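apply_moves:
  commands:
    - [0,-0.05,-0.4,0,0,0]
    - [0,-0.05,-0.8,0,0,0]
    - [0,-0.1,-1.3,0,0,0]
    - [0,-0.1,-1.8,0,0,0]
    - [0,-0.08,-2.3,0,0,0]
    - [0,-0.05,-2.8,0,0,0]
    - [0,0,-3.3,0,0,0]
    - [0,0.05,-3.8,0,0,0]
    - [0,0.15,-4.3,0,0,0]
    - [0,0.2,-4.8,0,0,0]
    - [0,0.35,-5.3,0,0,0]
    - [0,0.45,-5.8,0,0,0]

```text
time_s: 20.02
ee_pos: [0.4788, -0.2168, 0.2116]
eef_rot: [[0.131, 0.991, 0.014], [0.991, -0.131, -0.004], [-0.003, 0.014, -1.0]]
wrist_force: [6.3, 2.5, 9.2]
opening: 0.0217
```

```bash
python3 - <<'E'
from h import *
st()
E
```

```text
t 20.025 ee [ 0.4788 -0.2168  0.2116] yyaw -7.53 F [6.27 2.54 9.19] open 0.0217 q [ 0.43  0.44 -0.06  1.82  0.03  0.87  0.22] tilt [ 0.014 -0.004 -1.   ]
```

apply_moves:
  commands:
    - [0,0.2,-0.3,0,0,0]
    - [0,0.35,-0.6,0,0,0]
    - [0,0.5,-0.9,0,0,0]
    - [0,0.65,-1.2,0,0,0]
    - [0,0.8,-1.5,0,0,0]
    - [0,0.95,-1.8,0,0,0]
    - [0,1.1,-2.1,0,0,0]
    - [0,1.25,-2.4,0,0,0]
    - [0,1.25,-2.4,0,0,0]

```text
time_s: 21.15
ee_pos: [0.4879, -0.2213, 0.2314]
eef_rot: [[0.132, 0.991, 0.005], [0.991, -0.132, -0.007], [-0.006, 0.006, -1.0]]
wrist_force: [7.8, -8.3, -9.3]
opening: 0.0201
```

```bash
python3 - <<'E'
from h import *
im=grab('scene','s12'); crop(im,150,90,290,230,4,'s12c'); 
st()
E
```

```text
t 21.2 ee [ 0.4879 -0.2213  0.2314] yyaw -7.61 F [ 9.05 -8.6  -9.49] open 0.0199 q [ 0.42  0.43 -0.06  1.76  0.03  0.94  0.22] tilt [ 0.005 -0.007 -1.   ]
```

View pics/s12c.png

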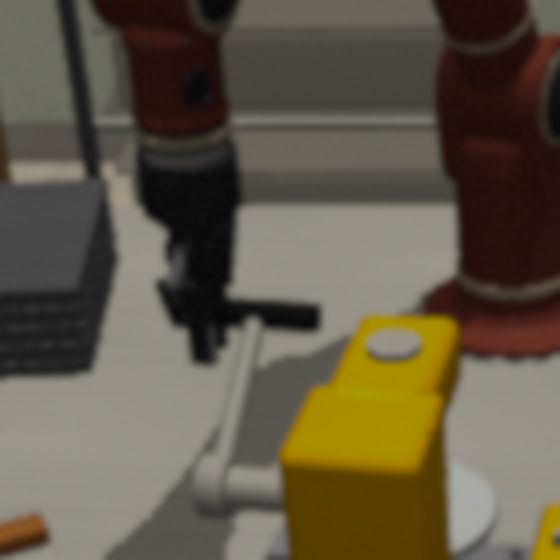

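apply_moves:
  commands:
    - [0,0,0,0,0,0]
    - [0,0,0,0,0,0]
    - [0,0,0,0,0,0]
    - [0,0,0,0,0,0]
    - [0,0,0,0,0,0]
  gripper: 6

```text
time_s: 21.82
ee_pos: [0.4857, -0.2169, 0.2324]
eef_rot: [[0.131, 0.991, -0.0], [0.991, -0.131, 0.0], [0.0, -0.0, -1.0]]
wrist_force: [0.2, 0.1, 0.4]
opening: 0.0602
```

```bash
python3 - <<'E'
from h import *
im=grab('scene','s13'); crop(im,150,90,290,230,4,'s13c'); 
st(); s=sense(); print(PR.T@(s['ee_pos'][:2]-PT)*1000)
E
```

```text
t 21.875 ee [ 0.4857 -0.2169  0.2324] yyaw -7.55 F [0.36 0.54 0.61] open 0.06 q [ 0.42  0.43 -0.06  1.76  0.03  0.95  0.22] tilt [ 0.  0. -1.]
[ -81.92667674 -228.1046414 ]
```

View pics/s13c.png

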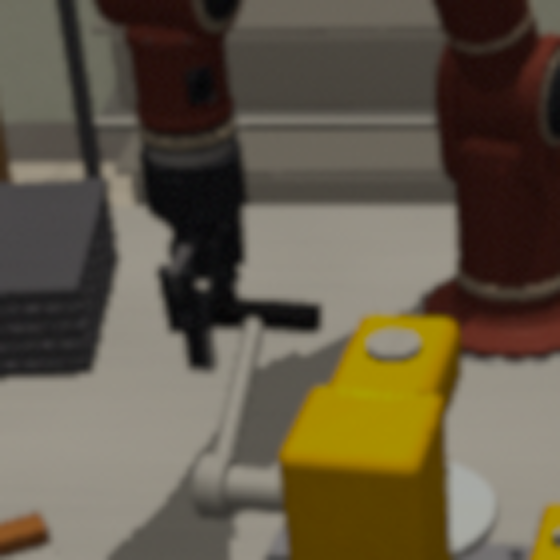

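Released; no wrist force, the bar at its rest place, hand centred around it. Now lift straight up and away.

apply_moves:
  commands:
    - [0,0,-1.5,0,0,0]
    - [0,0,-4,0,0,0]
    - [0,0,-7,0,0,0]
    - [0,0,-11,0,0,0]
    - [0,0,-15,0,0,0]
    - [-2,-4,-17,0,0,0]
    - [-5,-7,-17,0,0,0]
    - [-8,-7,-17,0,0,0]
    - [-8,-7,-17,0,0,0]
    - [-8,-7,-17,0,0,0]

```text
time_s: 23.12
ee_pos: [0.4064, -0.2862, 0.4028]
eef_rot: [[0.13, 0.991, 0.001], [0.991, -0.13, 0.001], [0.001, 0.001, -1.0]]
wrist_force: [0.1, 0.5, -0.7]
opening: 0.0603
```

```bash
python3 - <<'E'
from h import *
st(); im=grab('scene','s14'); im=grab('top','t14'); cv2.imwrite('pics/t14c.png',im); a=cv2.imread('pics/s14.png'); crop(a,100,130,300,270,4,'s14c'); crop(im,225,160,385,280,5,'t14d'); 
for n in 'ts':
    A=cv2.imread(f'pics/{"top" if n=="t" else "scene"}0.png').astype(int);B=cv2.imread(f'pics/{n}14.png').astype(int)
    d=abs(A-B).max(2)
    for nm,(u0,v0,u1,v1) in (dict(bowl=(130,195,190,250),shaker=(405,190,435,225),scraper=(395,230,455,280)) if n=='t' else dict(bowl=(400,220,458,265),shaker=(115,225,148,270),scraper=(118,215,172,250))).items(): print(n,nm,(d[v0:v1,u0:u1]>30).sum())
E
```

```text
t 23.125 ee [ 0.4064 -0.2862  0.4028] yyaw -7.49 F [ 0.09  0.51 -0.73] open 0.0603 q [ 0.58  0.24 -0.01  1.54  0.    1.35  0.44] tilt [ 0.001  0.001 -1.   ]
t bowl 0
t shaker 0
t scraper 1889
s bowl 0
s shaker 0
s scraper 101
```

View pics/t14c.png

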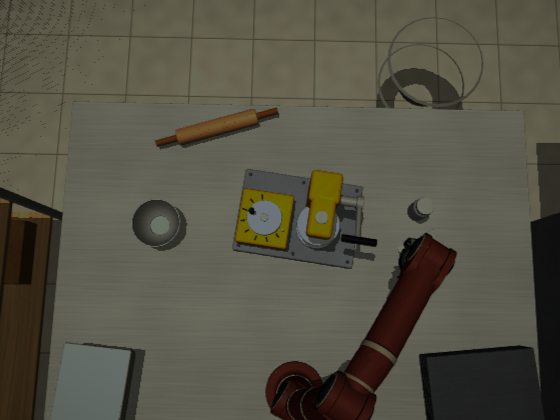

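View pics/s14.png

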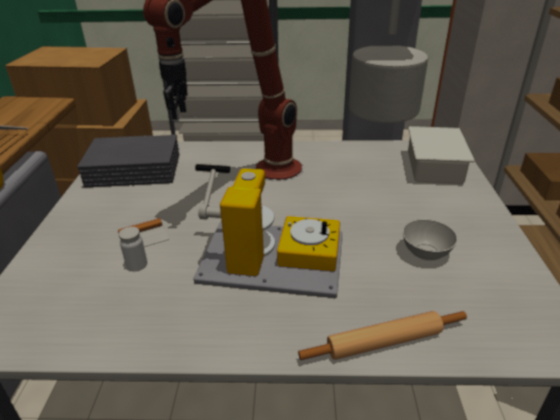

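View pics/t14d.png

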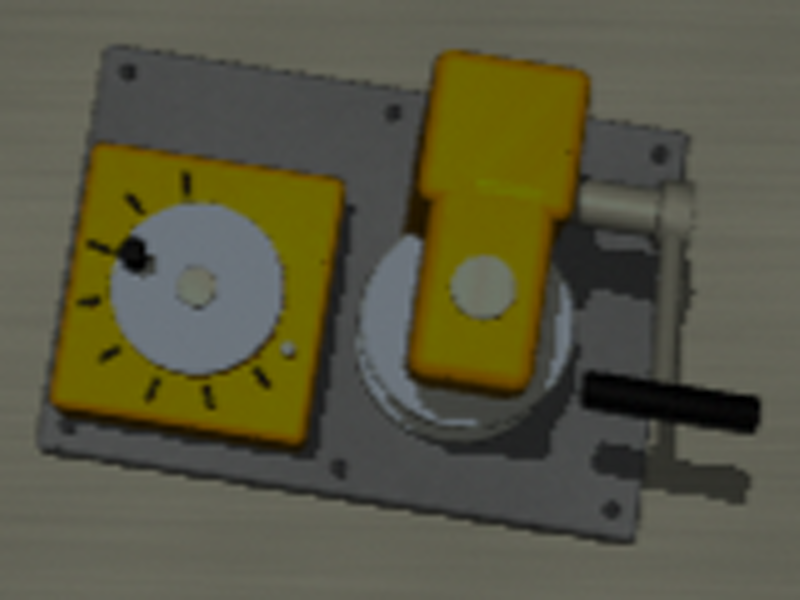

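```bash
python3 - <<'E'
from h import *
# free end-cap of bar (+y end) and platen extent in the top view
for f in('t14','t9','t10'):
    im=cv2.imread(f'pics/{f}.png'); b=im[225:265,325:352].max(2)<22
    n,l,s,c=cv2.connectedComponentsWithStats(b.astype(np.uint8)); i=1+s[1:,4].argmax()
    ys,xs=np.where(l==i); x0=xs.min(); cols=[(325+x,225+ys[xs==x].mean()) for x in range(x0,x0+8)]
    print(f,325+x0,[round(float(v),1) for u,v in cols])
for th in (0,.7,.75,.8,.85):
    a=.5-th; x,z=50-150*np.cos(a),200+150*np.sin(a)
    print(th,proj('top',w((x,-140,z))).round(1),proj('top',w((x,-160,z))).round(1))
# platen right edge in scene
for f in('s14','s9','s10'):
    im=cv2.imread(f'pics/{f}.png'); g=im[:,:,:].min(2)
    print(f,[int(v) for v in g[200:250:1,268]])
E
```

```text
t14 342 [237.5, 237.5, 238.0, 238.0, 238.0, 238.0, 238.0, 238.5]
t9 337 [246.0, 245.0, 245.0, 245.0, 245.0, 246.0, 246.0, 246.0]
t10 337 [246.0, 245.0, 245.0, 245.0, 245.0, 245.5, 246.0, 246.0]
0 [340.9 237.1] [347.3 238.1]
0.7 [336.9 245.4] [343.  246.3]
0.75 [336.8 245.1] [342.8 246. ]
0.8 [336.6 244.7] [342.6 245.7]
0.85 [336.5 244.3] [342.5 245.2]
s14 [136, 136, 137, 136, 135, 135, 136, 143, 154, 161, 163, 164, 164, 164, 163, 163, 160, 160, 161, 161, 161, 161, 159, 154, 139, 112, 85, 83, 95, 106, 112, 123, 138, 142, 134, 121, 105, 99, 100, 100, 100, 100, 102, 104, 110, 123, 143, 158, 164, 161]
s9 [138, 138, 138, 138, 137, 137, 137, 136, 136, 136, 136, 134, 134, 134, 135, 135, 134, 133, 133, 133, 134, 134, 134, 132, 127, 123, 133, 152, 163, 165, 165, 166, 166, 166, 165, 163, 162, 163, 163, 164, 163, 163, 162, 159, 147, 121, 92, 80, 92, 111]
s10 [138, 139, 138, 138, 137, 137, 137, 137, 136, 135, 135, 135, 134, 134, 135, 135, 134, 133, 133, 133, 133, 134, 134, 132, 127, 123, 132, 151, 162, 165, 165, 166, 166, 166, 165, 164, 163, 162, 163, 163, 163, 163, 163, 161, 152, 131, 98, 82, 92, 111]
```

```bash
python3 - <<'E'
from h import *
print(proj('scene',w((-30,0,125))),proj('scene',w((-30,0,48))))
st(); print(finish_job())
E
```

```text
[272.94313724 220.90935681] [273.57879932 240.45585364]
t 23.225 ee [ 0.4066 -0.2858  0.4026] yyaw -7.41 F [ 0.24  0.53 -0.89] open 0.0599 q [ 0.58  0.24 -0.01  1.55  0.    1.35  0.44] tilt [ 0.001  0.001 -1.   ]
the job is handed in; nothing more can be done
None
```

I set the dial to the sixth mark, brought the lever down to its stop and eased it back to the top. I handed the job in at about 23 s of the 61 s allowed.

- **Dial:** It started at the first mark. I gripped the post and carried it 150° clockwise, clear of the lever. The last picture shows the post in line with the sixth mark.
- **Lever:** I gripped the bar at its −y end and took it down.
    - **Slip:** The bar crept a little in the grip near the bottom, so I raised the grip to 100 N.
    - **At the stop:** The wrist force then rose from 16 N to 53 N with little further travel. The upper platen had dropped about 20 pixels in the scene view, where a full 77 mm stroke predicts 19.5.
    - **Return:** I brought it back up over about 4 s. I opened the fingers only once the hand was pulling up on the top stop with about 9 N.
- **Final checks:** The lever bar is back at its starting pixels. The bowl and shaker show no change from the first pictures, and the arm is clear with near-zero wrist force.

**Checks that disagreed or could not settle it:**
- The bar's position in the top view alone suggested 0.75 to 0.80 rad at the bottom rather than 0.85. I went by the force rise and the platen drop instead.
- The scraper could not be compared cleanly because the arm hid it in the top view and pixels around it changed in both views. It looked in place in the scene view, and nothing went near it.

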